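# Refit a splined waveguide probe on a leaning polarisation rotator

## Task

Make the rotator ready for a measurement: pull the black dust cap off its splined nose and set the cap down in the shallow steel tray, then put the square waveguide probe on the nose, pressing and turning it until it drops over the splines and sits fully home on the rotator's face. Last, swing the latch all the way over the probe's flange so that it cannot slide off. Leave the other things on the bench and in the tray where they are.

Things in the scene. Friction and masses are not known exactly. Their poses are not given: they have to be found in the camera images.
- rotator: Polarisation rotator, bolted down: aluminium base plate 112 (x) x 128 (y) x 10 mm, two upright side plates and between them a grey round gear housing, 68 mm across, whose axis leans 30 degrees from vertical towards the rotator's front. Origin: centre of the base's underside on the bench; x to its back, y to its left as seen from its front, z up.
- rotator_seat (a point): Centre of the rotator's round seat face, 65 mm across, 105 mm above the bench. z points outwards along the leaning axis, x uphill, y to the rotator's left. The probe is home when its underside lies on this face. 10 to 20 N of pressing along the axis is enough while turning.
- nose_tip (a point): Tip of the steel nose, 32 mm out from the seat face. Nose: round pilot of 18 mm diameter up to 22 mm, then a cone to 10 mm at the tip. Four splines at right angles, 6 mm wide, reach 15 mm from the axis and 12 mm up from the face, with flat tops. The switched-off drive holds the nose still, at an angle that differs each time and is not reported: this frame does not turn with it.
- cap: Loose black plastic dust cap over the nose, a ribbed cup open below, 40 mm outside diameter, 33.6 mm bore, 38 mm tall, 30 g; it sits on the seat face and comes off along the axis after 33 mm. Origin: centre of its open end; z to its closed end.
- probe: Square waveguide probe, about 0.16 kg: aluminium flange, 60 mm diameter, 14 mm thick, carrying a hollow brass tube 26 mm square that ends 72 mm above the underside. Origin: centre of the underside; z along the tube, x and y square to its sides. The 19.7 mm bore has four slots 7.6 mm wide along x and y, so it fits in four positions; at other angles it rests on the splines, 12 mm short of home.
- tray: Fixed shallow stainless steel tray, 100 (x) x 220 (y) mm, rim 13 mm high, floor and walls 2.5 mm thick. Origin: centre of its underside. The probe stands near one end, the adapter near the other (either way round), each about 65 mm from the centre; the middle is free.
- latch (a joint): Swing latch at the rotator's left, rad: starts 0 to 0.3 (open), 1.57 is its stop with its finger over the flange. It turns clockwise seen from above about an axis parallel to the housing's, with light friction (about 1 N at the knob), and stays where it is left. Its underside is 16.5 mm above the seat face: it passes over the flange only when the probe is home.
- latch_knob (a point): Middle of the latch's black round knob, 18 mm diameter, 26 mm tall, its axis along the leaning axis; top 12 mm above this point, foot 14 mm below. It stands on the lever 50 mm from the pivot. At 0 the lever points to the rotator's front (downhill) from the pivot, at 1.57 to its left.
- latch_pivot (a point): Point on the latch's axis, 58 mm to the rotator's left (+y) of the housing's axis and 19 mm above the seat face.
- adapter: Bystander: bright stepped coaxial adapter standing in the tray, 20 mm diameter, 34 mm tall; origin under its centre.
- wrench: Bystander: torque wrench, 146 mm long, lying on the bench along the tray's far side; origin under its middle.
- load: Bystander: bright coaxial load, 21 mm diameter, 32 mm tall, beside the analyser; origin under its centre.
- jar: Bystander: white screw-top jar, 47 mm diameter, 50 mm tall, at the back left of the bench; origin under its centre.
Things that resemble listed ones, but are neither listed nor needed, are in the scene too. Leave any red or turquoise look-alike of the probe alone.

How it is judged:
On the way, in this order (a step that is already met when the one before it is completed fails the run):
1. the dust cap has been let go and rests in the steel tray (x of cap in the frame of tray between -0.05 and 0.05 m and y of cap in the frame of tray between -0.11 and 0.11 m and z of cap in the frame of tray between -0.002 and 0.045 m and linear speed of cap below 0.02 m/s and contact force between the fingers and cap below 0.2 N), for 0.2 s.
2. the probe has dropped over the splines and sits home on the rotator's face (distance between probe and rotator_seat below 0.0035 m and angle between the z axis of probe and the z axis of rotator_seat, either way round below 0.06 rad), for 0.2 s.
3. the latch is swung fully over the flange of the seated probe (all of step 2 and value of joint latch above 1.45 rad), for 0.2 s.
At the end, for the whole second after the job is handed in: Probe's underside within 3.5 mm of the seat centre and its axis within 3.4 degrees of the housing's; latch above 1.45 rad; cap within the steel tray (50 x 110 mm either side of its centre); all at rest and let go (all of step 1 and all of step 3 and velocity of joint latch below 0.05 rad/s and linear speed of probe below 0.02 m/s); the robot touches nothing.
It fails at once if the adapter, the torque wrench, the load or the jar has been shifted by more than 25 mm (distance of any of adapter, wrench, load, jar from where it was at the start of the episode above 0.025 m).
It also fails if it takes over 67 s, if anything falls off the work surface, if the arm or the gripper's body presses on something with over 40 N, if the wrist force passes 120 N, or if a joint passes its speed limit or range.

## Robot

A 7-joint arm with a two-finger parallel gripper is mounted at the origin on a cart in front of the work surface, level with it; the furniture and walls round the work are solid. World frame = base frame: x ahead of the robot, y to its left, z up, the work surface at z = 0. Lengths are in m, angles in rad, forces in N, time in s.
With the tool pointing down it reaches from about 0.425 to 0.925 m from the base axis. Payload 6.8 kg.
Tool frame: the origin (TCP) lies on the mounting face of the last link; the fingertips stand 173 mm ahead of it and the grasp point (between the pads) lies 155 mm ahead of it; z points along the fingers, y is the line along which they close (so a half turn about z gives the same grasp; the last joint's range is limited). The gripper opens to 85 mm and grips with 20 to 120 N. Pads are 22 mm wide; open, the fingers measure 114 mm over their backs; the gripper's body (76 mm by 85 mm) begins 54 mm behind the grasp point. The pads swing forward as they close: fully open they stand 13 mm farther back than shut.
Start: joints at [1.002, 0.477, 0.022, 1.555, -0.011, 1.109, -0.083], TCP at [0.3, -0.605, 0.405] pointing down, gripper open.
Joint ranges: [-2.96, 2.96], [-0.34, 2.1], [-1.41, 1.46], [0.24, 2.44], [-1.37, 4.51], [0.17, 1.92], [-2.96, 2.96]. Speed limits (rad/s): [2.39, 2.39, 3.14, 3.14, 3.14, 3.14, 3.14].

## Interface

Orientations are given as a unit quaternion [w, x, y, z].
In Python, from station import bot gives the robot as it stands. The module is installed in compiled form; this text tells all that it offers.
- The arm moves only by the shell command python3 -m pendant 'ROWS' [FORCE]. ROWS is JSON, a list of rows, each a list of 5 numbers: the finger opening in m, from 0 to 0.0854, then the shift along the tool's x, y, z in m, then the turn about the tool's z in degrees. In form: [[jaw, x, y, z, yaw], ...]. A call has 1 to 12 rows; each row shifts and turns the commanded pose from where the row before left it, along the tool's axes as they then stand; what a row does not reach is not made up. A row lasts 1/12 s, in which the tool goes at most 41.7 mm and 7.16 degrees, less where a joint would pass 70% of its speed; a pose out of reach is approached as far as the arm can. A call with a gripper value outside its range is refused whole. The fingers move at their own pace and stop on an object; FORCE is the grip in N (left out, the last holds). Time passes only in rows, so rows that do not move let the fingers close. It gives the time, the measured TCP pose, the force, the opening and the grip force at its end, in the units of the state.
- bot.get_obs(): the state, without advancing time (a new reading comes with each control period).
- bot.read_camera(name): name is "scene" or "top"; returns (picture, depth): 400x640x3 uint8, blue, green, red; 400x640 float32, m along the optical axis (not along the pixel's ray), 0 where there is no reading.
- bot.camera_model(name): a dict with "intrinsics" (3x3 intrinsics, pixels), "R" (3x3) and "t" (3): a world point X has camera coordinates R X + t. Camera axes: x right, y down, z forward; pixel columns grow to the right and rows downward; lengths in m; the calibration is good to about 2 mm. A picture is of the moment at which its call begins. camera_model takes no time and is no camera call.
- bot.hand_in(): hands the job in; it is judged then, once.
Trained networks look in the newest picture that a camera, given by its name, has taken for a name from the list of things; names that differ only in an ending like _2 or _b are one class to them, and where a whole thing is asked for, a point or a joint stands for the part that bears it (a point fixed in the world has none). Each returns a list of dicts, best first, with "score" (0 to 1); they miss things now and then, are a little off and sometimes report something else, mostly with a low value. They report only what shows in the picture. A call takes as long as a camera call. They do not tell look-alikes from the thing itself.
- bot.boxes_of(name, camera): "at" ([column, row] in pixels, amid what is visible of it).
- bot.trace(name, camera): "mask" (400x640 bool, what is visible of it) and "at" ([column, row] in pixels, amid what is visible of it).
- bot.pinpoint(name, camera): "at" ([column, row] in pixels: a listed point, or the origin of a listed thing).
The state is a dict: "t": time; "q": joint angles; "joint_vel": joint speeds; "joint_torque": joint torques, N m; "eef_pos": TCP position; "tool_rot": TCP orientation; "contact_force": force on the tool from outside, world axes, zero at the start; "torque": the same for the moment, N m; "gripper_width": opening from 0.0 (shut) to 1.0 (fully open); "grasp_force": force on a finger pad.
Only numpy, scipy, OpenCV 4.12 (cv2) and the standard library are available. Lean on these libraries where they do the work, as an engineer would, in place of code of your own. Each camera call takes 0.05 s, during which the arm holds its last target. There are 200 camera calls.

## Working session

There is one attempt and no reset: what is moved stays moved. The work goes in short steps, Python scripts to look and compute and a shell command to move; the robot and the scene stay as the last step left them, time stands still between calls to the robot, and variables do not carry over. Pictures are saved under pics/ and viewed, at most 10 in all, crops included, and the job is handed in when it is done.

```bash
mkdir -p pics; cat > h.py <<'E'
import numpy as np, cv2
from station import bot
from scipy.spatial.transform import Rotation as Ro
def ray(cam,px):
    m=bot.camera_model(cam);K=np.array(m["intrinsics"]);R=np.array(m["R"]);t=np.array(m["t"])
    d=R.T@np.linalg.inv(K)@np.array([px[0],px[1],1.]);return -R.T@t,d
def cloud(cam,depth):
    m=bot.camera_model(cam);K=np.array(m["intrinsics"]);R=np.array(m["R"]);t=np.array(m["t"])
    v,u=np.mgrid[0:400,0:640];P=np.stack([(u-K[0,2])/K[0,0]*depth,(v-K[1,2])/K[1,1]*depth,depth],-1)
    P=(P-t)@R; P[depth<=0]=np.nan; return P
def tri(a,b):
    (o1,d1),(o2,d2)=a,b
    A=np.stack([d1,-d2],1);s=np.linalg.lstsq(A,o2-o1,rcond=None)[0]
    p=o1+d1*s[0];q=o2+d2*s[1];return (p+q)/2,np.linalg.norm(p-q)
def proj(cam,X):
    m=bot.camera_model(cam);c=np.array(m["R"])@X+np.array(m["t"]);p=np.array(m["intrinsics"])@c;return p[:2]/p[2]
def pose():
    o=bot.get_obs();q=o["tool_rot"];return np.array(o["eef_pos"]),Ro.from_quat([q[1],q[2],q[3],q[0]]).as_matrix(),o
E
python3 - <<'E'
from h import *
np.set_printoptions(precision=4,suppress=True)
D={}
for c in("scene","top"):
    im,d=bot.read_camera(c);cv2.imwrite(f"pics/{c}0.png",im);np.save(f"{c}0.npy",d)
    m=bot.camera_model(c);print(c,-np.array(m["R"]).T@m["t"],np.array(m["R"])[2],m["intrinsics"][0])
    P=cloud(c,d)
    for n in"rotator rotator_seat nose_tip cap probe tray latch_knob latch_pivot adapter wrench load jar".split():
        for r in bot.pinpoint(n,c)[:3]:
            u,v=np.clip(np.round(r["at"]).astype(int),0,[639,399]);print(n,np.round(r["at"],1),round(r["score"],2),P[v,u]);D.setdefault(n,{}).setdefault(c,[]).append(r["at"])
for n in D:
    if len(D[n])==2:print("TRI",n,*tri(ray("scene",D[n]["scene"][0]),ray("top",D[n]["top"][0])))
p,R,o=pose();print(p,R,o["t"],o["contact_force"])
E
```

```text
scene [-0.0527  0.6979  0.6158] [ 0.5599 -0.7114 -0.4249] [400.1622   0.     321.6462]
rotator [274.4 254.6] 0.57 [0.633  0.0393 0.0094]
rotator_seat [275.4 224.2] 0.84 [0.6179 0.0441 0.1141]
nose_tip [281.9 216.6] 0.81 [0.6046 0.0303 0.1336]
cap [277.3 219.4] 0.61 [0.61   0.0436 0.1313]
probe [361.1 231.6] 0.89 [ 0.5088 -0.2092  0.0168]
probe [419.5 235.2] 0.76 [ 0.3097 -0.1808  0.0907]
probe [347.9 250.2] 0.72 [ 0.4847 -0.1061  0.0126]
tray [369.5 221. ] 0.57 [ 0.54   -0.3118  0.0017]
latch_knob [278.5 237.2] 0.44 [0.5599 0.0927 0.1178]
latch_pivot [264.9 225.1] 0.97 [0.6171 0.0804 0.1267]
adapter [380.8 217.4] 0.43 [ 0.5212 -0.3492  0.0074]
wrench [353.7 214.1] 0.66 [ 0.61   -0.3218  0.0012]
load [239.7 244.8] 0.41 [ 0.762   0.0507 -0.002 ]
jar [217.9 251.3] 0.77 [0.7667 0.1257 0.0123]
top [ 0.4211 -0.1553  1.2006] [ 0.1635 -0.0062 -0.9865] [378.5702   0.     318.2076]
rotator [256.6 197.5] 0.8 [0.6143 0.0131 0.1314]
rotator_seat [255.8 190.7] 0.73 [0.6337 0.0152 0.1366]
rotator_seat [254.3 192.1] 0.3 [0.6295 0.0197 0.1438]
nose_tip [252.8 197.9] 0.93 [0.6142 0.0243 0.1333]
nose_t
[... 771 characters left out ...]
nose_tip [0.6135 0.0242 0.1299] 0.003866288568560978
TRI cap [0.628  0.0253 0.1169] 0.0008618480262234069
TRI probe [ 0.4762 -0.1226  0.0708] 0.0362493343872593
TRI tray [ 0.5238 -0.2915  0.015 ] 0.010686427620252686
TRI latch_knob [0.5632 0.0866 0.1131] 0.0015636646034528079
TRI latch_pivot [0.6174 0.078  0.1248] 0.003898055394269826
TRI adapter [ 0.4888 -0.0443  0.1841] 0.24297663859572416
TRI wrench [ 0.6057 -0.3003  0.0118] 0.014501148544290058
TRI load [ 0.7702  0.0498 -0.0037] 0.007641942811823397
TRI jar [ 0.7821  0.1148 -0.0003] 0.00111880195507733
[ 0.3002 -0.6046  0.4047] [[ 0.8957  0.4447  0.    ]
 [ 0.4447 -0.8957  0.    ]
 [ 0.     -0.     -1.    ]] 1.3 [-0.7653  0.2253 -0.2791]
```

View pictures.

```bash
python3 -c "
import cv2,numpy as np
a=cv2.imread('pics/scene0.png');b=cv2.imread('pics/top0.png')
cv2.imwrite('pics/s1.png',cv2.resize(a[180:290,200:440],None,fx=3.3,fy=3.3,interpolation=2))
cv2.imwrite('pics/t1.png',cv2.resize(b[130:280,210:420],None,fx=3.8,fy=3.8,interpolation=2))"
```

```text
(no output)
```

View pics/s1.png

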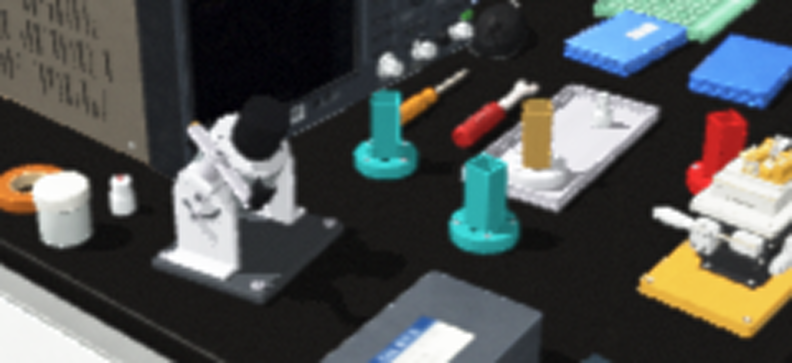

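View pics/t1.png

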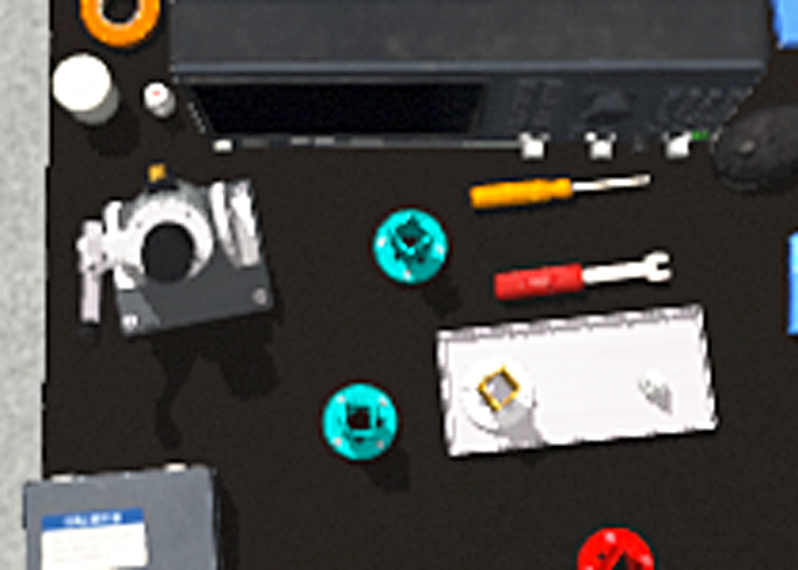

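The brass-tubed probe in the tray is at top ~(341,232). The look-alikes are turquoise at (318,194) and (304,241), and red at (372,277). I choose the brass one. The cap is at top ~(253,196), the latch points to the front left, and the adapter is at (382,231). Next I fit the poses to both depth maps.

```bash
cat > fit.py <<'E'
from h import *
from scipy.optimize import least_squares
np.set_printoptions(precision=4,suppress=True)
C=[("scene",cloud("scene",np.load("scene0.npy"))),("top",cloud("top",np.load("top0.npy")))]
ims={c:cv2.imread(f"pics/{c}0.png") for c,_ in C}
def near(x,y,r,zlo,zhi,mask=None):
    out={}
    for c,P in C:
        s=(np.hypot(P[...,0]-x,P[...,1]-y)<r)&(P[...,2]>zlo)&(P[...,2]<zhi)
        if mask is not None:s&=mask(ims[c].astype(int))
        out[c]=P[s]
    return out
def axes(yaw):
    x=np.array([np.cos(yaw),np.sin(yaw),0]);y=np.array([-np.sin(yaw),np.cos(yaw),0]);z=np.array([0,0,1.])
    n=-.5*x+np.sqrt(.75)*z;return x,y,n,np.cross(y,n)
# cap: dark points
cap=near(.61,.024,.045,.112,.17,lambda i:i.max(-1)<60)
for c in cap:print("cap pts",c,len(cap[c]),np.nanmean(cap[c],0))
def cyl(p,pts,r,h):
    x,y,n,u=axes(p[2]);d=pts-np.array([p[0],p[1],.105]);a=d@n;rad=np.linalg.norm(d-np.outer(a,n),axis=1)
    q=np.stack([rad-r,a-h],1);return np.where(q.max(1)>0,np.linalg.norm(np.maximum(q,0),axis=1),q.max(1))
for sel in(["scene"],["top"],["scene","top"]):
    pts=np.concatenate([cap[c] for c in sel])
    f=least_squares(lambda p:np.r_[cyl(p,pts,.02,.038)/.003,(p[2]-.2)/.05],[.628,.025,.2],loss="soft_l1");print("seat fit",sel,f.x,np.median(abs(f.fun))*.003)
# base yaw
for c,P in C:
    b=P[(abs(P[...,0]-.62)<.12)&(abs(P[...,1]-.03)<.12)&(P[...,2]>.006)&(P[...,2]<.014)]
    if len(b):print("base",c,cv2.minAreaRect((b[:,:2]*1000).astype(np.float32)))
    b=P[(abs(P[...,0]-.52)<.075)&(abs(P[...,1]+.29)<.14)&(P[...,2]>.008)&(P[...,2]<.016)]
    print("tray",c,cv2.minAreaRect((b[:,:2]*1000).astype(np.float32)))
# reprojection of keypoints -> seat x,y,yaw
K={"scene":{"rotator_seat":[275.4,224.2],"nose_tip":[281.9,216.6],"cap":[277.3,219.4],"latch_pivot":[264.9,225.1]},"top":{"rotator_seat":[255.8,190.7],"nose_tip":[252.8,197.9],"cap":[253.5,194.2],"latch_pivot":[235.3,198.4]}}
def rep(p):
    x,y,n,u=axes(p[2]);s=np.array([p[0],p[1],.105]);X={"rotator_seat":s,"cap":s,"nose_tip":s+.032*n,"latch_pivot":s+.058*y+.019*n}
    return np.concatenate([proj(c,X[k])-K[c][k] for c in K for k in K[c]])
f=least_squares(rep,[.628,.025,.2]);print("keypoint fit",f.x,f.fun)
# probe
pr=near(.525,-.23,.05,.025,.1);fl=near(.525,-.23,.05,.012,.022)
for c in pr:
    p=pr[c];t=p[p[:,2]>.066];print("tube",c,len(p),p[:,2].max(),"top mean",t.mean(0) if len(t) else 0,cv2.minAreaRect((p[:,:2]*1000).astype(np.float32)))
    print(" flange",len(fl[c]),cv2.minEnclosingCircle((fl[c][:,:2]*1000).astype(np.float32)))
def box(p,pts):
    cs,sn=np.cos(p[2]),np.sin(p[2]);d=pts[:,:2]-p[:2];l=np.abs(np.stack([d[:,0]*cs+d[:,1]*sn,-d[:,0]*sn+d[:,1]*cs,pts[:,2]-p[3]+1e3],1)-[0,0,1e3])
    q=np.stack([l[:,0]-.013,l[:,1]-.013,pts[:,2]-p[3]],1);return np.where(q.max(1)>0,np.linalg.norm(np.maximum(q,0),axis=1),q.max(1))
for sel in(["scene"],["top"],["scene","top"]):
    pts=np.concatenate([pr[c] for c in sel]);best=None
    for y0 in np.radians([0,25,45,70]):
        g=least_squares(lambda p:box(p,pts)/.003,[.525,-.23,y0,.074],loss="soft_l1",f_scale=.7)
        if best is None or g.cost<best.cost:best=g
    print("probe fit",sel,best.x,np.degrees(best.x[2])%90,best.cost,len(pts))
E
python3 fit.py
```

```text
cap pts scene 214 [0.6138 0.032  0.1317]
cap pts top 174 [0.6189 0.0221 0.1354]
seat fit ['scene'] [0.6323 0.0275 0.1979] 0.0008489609262947521
seat fit ['top'] [0.6318 0.0266 0.1888] 0.0013161657059624632
seat fit ['scene', 'top'] [0.6321 0.0273 0.1962] 0.0010454556044748181
base scene ((603.7429809570312, -0.8124237060546875), (245.39593505859375, 121.23290252685547), 66.22151947021484)
tray scene ((526.8204956054688, -294.07781982421875), (102.13518524169922, 226.4861602783203), 4.097319602966309)
base top ((655.294921875, 28.379806518554688), (148.06500244140625, 149.390869140625), 10.146224975585938)
tray top ((525.6272583007812, -296.78631591796875), (100.04051208496094, 220.19863891601562), 4.310393333435059)
keypoint fit [0.6331 0.0232 0.0966] [ 1.119  -1.7873 -1.1001 -1.8548 -0.781   3.0127  0.0478  1.5435 -0.7997
  2.6277  1.1523 -0.9249  1.5003 -0.8723 -0.8875 -0.5525]
tube scene 166 0.07506405675293933 top mean [ 0.5177 -0.2268  0.0709] ((518.34375, -225.92007446289062), (26.04590606689453, 33.170326232910156), 40.607276916503906)
 flange 125 ((532.34228515625, -219.2969207763672), 46.20751953125)
tube top 56 0.0776715401197469 top mean [ 0.5165 -0.2303  0.0734] ((516.5907592773438, -229.64312744140625), (25.603212356567383, 25.412765502929688), 35.880958557128906)
 flange 184 ((530.1490478515625, -223.1101531982422), 44.56451416015625)
probe fit ['scene'] [ 0.518  -0.2279  0.6661  0.0733] 38.165447459564405 22.63268722775338 166
probe fit ['top'] [ 0.5158 -0.2294  0.6488  0.0755] 37.17066374235107 4.438570038045917 56
probe fit ['scene', 'top'] [ 0.5172 -0.2285  0.6509  0.0741] 37.2929954315483 30.039252038391478 222
```

```bash
python3 -c "
import cv2,numpy as np
a=cv2.imread('pics/scene0.png');b=cv2.imread('pics/top0.png')
r=lambda i:cv2.resize(i,(390,390),interpolation=2)
cv2.imwrite('pics/p1.png',np.hstack([r(b[207:257,316:366]),r(a[200:250,340:390])]))"
```

```text
(no output)
```

View pics/p1.png

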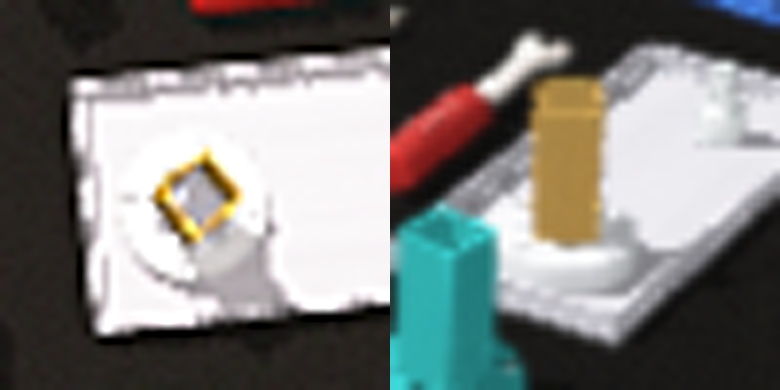

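Chosen and confirmed: the brass probe, tube yaw ≈ 37°, at (0.517, -0.2285). In the close crop it sits at top px (341,232), with a brass tube on an aluminium flange. Now I move above the cap.

```bash
cat > go.py <<'E'
import sys
from h import *
# go.py x y z yawdeg : tool-frame shift for TCP target, and turn
p,R,o=pose();a=[float(v) for v in sys.argv[1:]]
yaw=np.degrees(np.arctan2(R[1,0],R[0,0]))
print("pos",p.round(4),"yaw",yaw.round(1),"q7",round(o["q"][6],2),"t",round(o["t"],2),"F",np.round(o["contact_force"],1))
if a:print("shift",(R.T@(np.array(a[:3])-p)).round(4),"turn",round((yaw-a[3]+180)%360-180,1))
E
R='[0.085,0.0235,-0.0176,0,0]'; python3 -m pendant '[[0.07,0.0235,-0.0176,0,0],[0.07,0.0235,-0.0176,0,0],[0.07,0.0235,-0.0176,0,0],[0.07,0.0235,-0.0176,0,0],[0.07,0.0235,-0.0176,0,0],[0.07,0.0235,-0.0176,0,0],[0.07,0.0235,-0.0176,0,0],[0.07,0.0235,-0.0176,0,0],[0.07,0.0235,-0.0176,0,0],[0.07,0.0235,-0.0176,0,0],[0.07,0.0235,-0.0176,0,0],[0.07,0.0235,-0.0176,0,0]]' 40
python3 -m pendant '[[0.06,0.0235,-0.0176,0,0],[0.06,0.0235,-0.0176,0,0],[0.06,0.0235,-0.0176,0,0],[0.06,0.0235,-0.0176,0,0],[0.06,0.0235,-0.0176,0,0],[0.06,0.0235,-0.0176,0,0],[0.06,0.0235,-0.0176,0,0],[0.06,0.0235,-0.0176,0,0],[0.06,0.0235,-0.0176,0,0],[0.06,0,0,0,5.3],[0.06,0,0,0,5.3],[0.06,0,0,0,5.2]]'
python3 go.py .6187 .0245 .281 10.6
```

```text
t: 2.3
eef_pos: [0.4593, -0.2887, 0.405]
tool_rot: [0.0, 0.974, 0.228, 0.0]
contact_force: [0.0, -0.7, 0.6]
gripper_width: 0.819
grasp_force: 0.0
t: 3.3
eef_pos: [0.5781, -0.0534, 0.4046]
tool_rot: [-0.0, 0.996, 0.091, -0.0]
contact_force: [-0.0, 0.3, -0.5]
gripper_width: 0.702
grasp_force: 0.0
pos [ 0.5781 -0.0534  0.4046] yaw 10.4 q7 -1.47 t 3.3 F [-0.   0.3 -0.5]
shift [ 0.054  -0.0692  0.1237] turn -0.2
```

```bash
python3 -m pendant '[[0.06,0.0135,-0.0173,0,0],[0.06,0.0135,-0.0173,0,0],[0.06,0.0135,-0.0173,0.01,0],[0.06,0.0135,-0.0173,0.02,0],[0.06,0,0,0.03,0],[0.06,0,0,0.03,0],[0.06,0,0,0.02,0],[0.06,0,0,0.0136,0],[0.06,0,0,0,0],[0.06,0,0,0,0]]' 40
python3 go.py .6187 .0245 .281 10.6
```

```text
t: 4.13
eef_pos: [0.6181, 0.0238, 0.2808]
tool_rot: [0.0, 0.996, 0.092, -0.001]
contact_force: [-0.1, 0.5, 0.0]
gripper_width: 0.706
grasp_force: 0.0
pos [0.6181 0.0238 0.2808] yaw 10.6 q7 -1.64 t 4.13 F [-0.1  0.5  0. ]
shift [ 0.0007 -0.0006 -0.0002] turn -0.0
```

```bash
python3 -m pendant '[[0.02,0,0,0,0],[0.02,0,0,0,0],[0.02,0,0,0,0],[0.02,0,0,0,0],[0.02,0,0,0,0],[0.02,0,0,0,0]]' 40
```

```text
t: 4.63
eef_pos: [0.6188, 0.0239, 0.2829]
tool_rot: [0.0, 0.996, 0.092, 0.001]
contact_force: [-1.9, 0.7, 6.9]
gripper_width: 0.464
grasp_force: 40.7
```

```bash
python3 -m pendant '[[0.02,-0.004,0,-0.0069,0],[0.02,-0.004,0,-0.0069,0],[0.02,-0.004,0,-0.0069,0],[0.02,-0.004,0,-0.0069,0],[0.02,-0.004,0,-0.0069,0],[0.02,-0.004,0,-0.0069,0],[0.02,-0.005,0,-0.01,0],[0.02,-0.005,0,-0.02,0],[0.02,0,0,-0.02,0]]'
python3 - <<'E'
from h import *
im,d=bot.read_camera("top");b,_=bot.read_camera("scene");cv2.imwrite("pics/top1.png",im);cv2.imwrite("pics/scene1.png",b);np.save("top1.npy",d)
r=lambda i:cv2.resize(i,(390,390),interpolation=2)
cv2.imwrite("pics/p2.png",np.hstack([r(im[160:225,225:290]),r(b[180:245,245:310])]))
E
python3 go.py .5275 -.302 .32 94
```

```text
t: 5.38
eef_pos: [0.5833, 0.0172, 0.373]
tool_rot: [0.0, 0.996, 0.092, -0.001]
contact_force: [0.2, -0.4, -0.3]
gripper_width: 0.463
grasp_force: 40.4
pos [0.5854 0.0177 0.3766] yaw 10.6 q7 -1.61 t 5.48 F [-0.3 -1.  -1.1]
shift [-0.116   0.3035  0.0561] turn -83.4
```

View pics/p2.png

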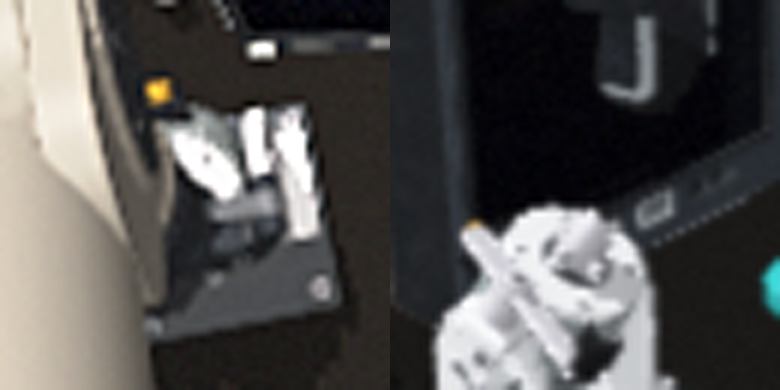

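```bash
python3 -m pendant '[[0.02,-0.0117,0.031,0,0],[0.02,-0.0117,0.031,0,0],[0.02,-0.0117,0.031,0,0],[0.02,-0.0117,0.031,0,0],[0.02,-0.0117,0.031,0,0],[0.02,-0.0117,0.031,0,0],[0.02,-0.0117,0.031,0,0],[0.02,-0.0117,0.031,0,0],[0.02,-0.0117,0.031,0,0],[0.02,-0.0117,0.031,0,0]]' 
python3 -m pendant '[[0.02,0,0,0,-7],[0.02,0,0,0.01,-7],[0.02,0,0,0.01,-7],[0.02,0,0,0.01,-7],[0.02,0,0,0.01,-7],[0.02,0,0,0.01,-7],[0.02,0,0,0.01,-7],[0.02,0,0,0.01,-7],[0.02,0,0,0.01,-7],[0.02,0,0,0.01,-7],[0.02,0,0,0.01,-7],[0.02,0,0,0.01,-6.4]]'
python3 go.py .527 -.308 .195 94
```

```text
t: 6.32
eef_pos: [0.5259, -0.31, 0.3723]
tool_rot: [-0.0, 0.996, 0.092, -0.0]
contact_force: [-0.4, -0.9, -0.1]
gripper_width: 0.464
grasp_force: 40.4
t: 7.32
eef_pos: [0.5264, -0.3085, 0.2618]
tool_rot: [-0.0, 0.68, 0.733, -0.0]
contact_force: [0.1, 0.5, -0.4]
gripper_width: 0.463
grasp_force: 40.4
pos [ 0.5264 -0.3085  0.2618] yaw 94.3 q7 0.26 t 7.32 F [ 0.1  0.5 -0.4]
shift [0.0005 0.0007 0.0668] turn 0.3
```

```bash
python3 - <<'E'
from h import *
im,d=bot.read_camera("top");b,_=bot.read_camera("scene");cv2.imwrite("pics/top2.png",im);cv2.imwrite("pics/scene2.png",b);np.save("top2.npy",d);np.save("scene2.npy",_)
r=lambda i:cv2.resize(i,(390,390),interpolation=2)
s=lambda i:cv2.resize(i,(390,200),interpolation=2)
cv2.imwrite("pics/p3.png",np.vstack([np.hstack([r(im[175:220,230:275]),r(b[200:245,255:300])]),np.hstack([s(im[190:260,310:446]),s(b[180:250,300:436])])]))
E
```

```text
(no output)
```

View pics/p3.png

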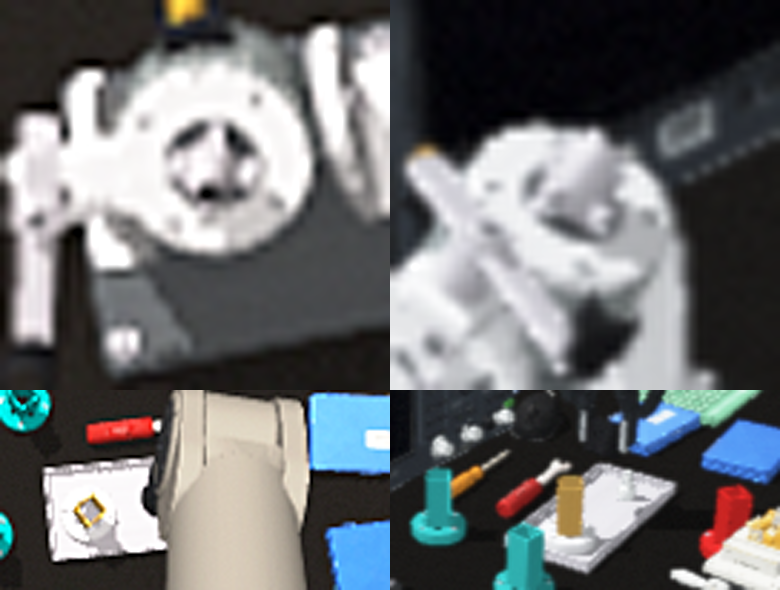

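The cap is held over the tray (top px ~(372,232)). The bare nose shows at top px (255,194). Its splines look nearly in line with the image axes, with dark gaps on the diagonals. Now I lower the cap.

```bash
python3 -m pendant '[[0.02,0,0,0.02,0],[0.02,0,0,0.02,0],[0.02,0,0,0.015,0],[0.02,0,0,0.008,0],[0.02,0,0,0.005,0],[0.02,0,0,0.004,0]]' 20
python3 - <<'E'
from h import *
from scipy.ndimage import map_coordinates
seat=np.array([.632,.027,.105]);yaw=.185
x=np.array([np.cos(yaw),np.sin(yaw),0]);y=np.array([-np.sin(yaw),np.cos(yaw),0]);n=-.5*x+.866*np.array([0,0,1]);u=np.cross(y,n)
for c,f in(("top","pics/top2.png"),("scene","pics/scene2.png")):
    g=cv2.imread(f).mean(-1)
    for h in(0.004,.012):
        A=np.radians(np.arange(0,360,10));row=[]
        for a in A:
            v=[]
            for r in(.011,.0125,.014):
                p=proj(c,seat+h*n+r*(np.cos(a)*u+np.sin(a)*y));v.append(map_coordinates(g,[[p[1]],[p[0]]],order=1)[0])
            row.append(np.mean(v))
        print(c,h,np.round(row).astype(int))
E
python3 go.py .527 -.308 .180 94
```

```text
t: 7.92
eef_pos: [0.527, -0.3087, 0.1907]
tool_rot: [0.0, 0.683, 0.731, 0.0]
contact_force: [0.3, 0.8, 0.3]
gripper_width: 0.461
grasp_force: 40.4
top 0.004 [127  99  94 104 154 186 217 228 220 189 166 165 173 156 153 143 148 126
 121 114 108  90  91 142 197 228 233 191 123  73  70  69 128 235 233 173]
top 0.012 [177 157 151 178 208 223 230 214 197 183 203 218 219 215 210 209 192 167
 167 165 152 144 117  92 135 183 225 224 183 124  96 113 169 236 238 209]
scene 0.004 [212 192 172 173 184 193 198 185 161 140 111 101 105 119 146 176 180 156
 138 137 139 138 139 161 171 150 149 159 170 186 207 225 232 230 225 223]
scene 0.012 [223 221 221 220 216 215 223 222 185 164 162 159 159 188 199 184 149 132
 150 185 219 227 222 209 191 187 172 162 172 194 221 234 238 236 229 224]
pos [ 0.527  -0.3087  0.1907] yaw 93.9 q7 0.21 t 7.92 F [0.3 0.8 0.3]
shift [ 0.0007 -0.      0.0107] turn -0.1
```

```bash
python3 -m pendant '[[0.02,0,0,0.004,0],[0.02,0,0,0.004,0],[0.02,0,0,0,0]]'
python3 go.py .527 -.308 .180 94
```

```text
t: 8.17
eef_pos: [0.5297, -0.3092, 0.1877]
tool_rot: [0.004, 0.682, 0.731, 0.001]
contact_force: [-2.4, 2.0, 25.0]
gripper_width: 0.462
grasp_force: 43.1
pos [ 0.5297 -0.3092  0.1877] yaw 94.0 q7 0.2 t 8.17 F [-2.4  2.  25. ]
shift [ 0.0014 -0.0026  0.0077] turn -0.0
```

```bash
python3 -m pendant '[[0.042,0,0,-0.004,0],[0.046,0,0,0,0],[0.055,0,0,0,0],[0.06,0,0,0,0],[0.06,0,0,-0.01,0],[0.06,0,0,-0.03,0],[0.06,0,0,-0.04,0],[0.06,0,0,-0.04,0],[0.06,0,0,-0.02,0],[0.06,0,0,0,0],[0.06,0,0,0,0]]'
python3 - <<'E'
from h import *
im,d=bot.read_camera("top");b,e=bot.read_camera("scene");cv2.imwrite("pics/top3.png",im);cv2.imwrite("pics/scene3.png",b)
P=cloud("scene",e);m=(b.max(-1)<50)&(abs(P[...,0]-.526)<.05)&(abs(P[...,1]+.296)<.11)&(P[...,2]<.09)&(P[...,2]>.006)
q=P[m];print(len(q),q.mean(0),q.min(0),q.max(0))
cv2.imwrite("pics/p4.png",cv2.resize(b[190:240,330:410],(640,400)))
E
python3 go.py .517 -.2285 .30 127.3;python3 go.py .517 -.2285 .30 37.3
```

```text
t: 9.08
eef_pos: [0.527, -0.3088, 0.3283]
tool_rot: [0.001, 0.682, 0.731, 0.0]
contact_force: [0.1, 0.5, 0.1]
gripper_width: 0.7
grasp_force: 0.0
110 [ 0.51518857 -0.28099942  0.02829268] [ 0.50420285 -0.30149325  0.00614861] [ 0.53829439 -0.26593462  0.04272279]
pos [ 0.5262 -0.3086  0.3256] yaw 94.0 q7 0.29 t 9.18 F [ 0.8 -1.3 -0.3]
shift [ 0.0805 -0.0035  0.0257] turn -33.3
pos [ 0.5262 -0.3086  0.3256] yaw 94.0 q7 0.29 t 9.18 F [ 0.8 -1.3 -0.3]
shift [ 0.0805 -0.0035  0.0257] turn 56.7
```

View pics/p4.png

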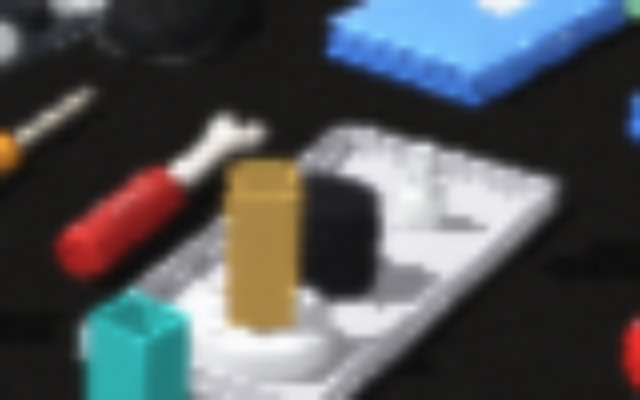

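The cap stands upright in the middle of the tray at scene px ~(373,220), let go. The probe behind it is undisturbed. Next I grasp the probe's tube.

```bash
python3 -m pendant '[[0.045,0.027,-0.001,0,0],[0.045,0.027,-0.001,0,0],[0.045,0.0265,-0.0015,0,0],[0.045,0,0,0,-6.7],[0.045,0,0,0,-6.7],[0.045,0,0,0,-6.7],[0.045,0,0,0,-6.7],[0.045,0,0,0,-6.5],[0.045,0,0,0,0]]'
python3 go.py .517 -.2285 .205 127.3
```

```text
t: 9.93
eef_pos: [0.517, -0.2286, 0.3247]
tool_rot: [-0.002, 0.442, 0.897, 0.0]
contact_force: [0.4, 0.0, -0.1]
gripper_width: 0.529
grasp_force: 0.0
pos [ 0.517  -0.2286  0.3247] yaw 127.5 q7 0.69 t 9.93 F [ 0.4  0.  -0.1]
shift [-0.0003  0.0002  0.1197] turn 0.2
```

```bash
python3 -m pendant '[[0.045,0,0,0.03,0],[0.045,0,0,0.03,0],[0.045,0,0,0.03,0],[0.045,0,0,0.02,0],[0.045,0,0,0.0097,0],[0.045,0,0,0,0],[0.02,0,0,0,0],[0.02,0,0,0,0],[0.02,0,0,0,0],[0.02,0,0,0,0],[0.02,0,0,0,0],[0.02,0,0,0,0]]' 25
python3 go.py .517 -.2285 .205 127.3
```

```text
t: 10.93
eef_pos: [0.5179, -0.2288, 0.2076]
tool_rot: [0.001, 0.444, 0.896, -0.0]
contact_force: [-1.2, 0.2, 3.8]
gripper_width: 0.299
grasp_force: 30.2
pos [ 0.5179 -0.2288  0.2076] yaw 127.3 q7 0.58 t 10.93 F [-1.2  0.2  3.8]
shift [ 0.0008 -0.0006  0.0026] turn -0.0
```

```bash
python3 -m pendant '[[0.02,0,0,-0.02,0],[0.02,0,0,-0.03,0],[0.02,0,0,-0.035,0],[0.02,0,0,-0.035,0],[0.02,0,0,-0.035,0],[0.02,0.0157,0.0257,-0.025,0],[0.02,0.0157,0.0257,0,0],[0.02,0.0157,0.0257,0,0],[0.02,0.0157,0.0257,0,0],[0.02,0.0157,0.0257,0,0],[0.02,0.0157,0.0257,0,0],[0.02,0.0157,0.0257,0,0]]' 
python3 -m pendant '[[0.02,0.0157,0.0257,0,0],[0.02,0.0157,0.0257,0,0],[0.02,0,0,0,-7],[0.02,0,0,0,-7],[0.02,0,0,0,-7],[0.02,0,0,0,-7],[0.02,0,0,0,-7],[0.02,0,0,0,-7],[0.02,0,0,0,-7],[0.02,0,0,0,-7],[0.02,0,0,0,-7.2],[0.02,0,0,0,0]]' 
python3 - <<'E'
from h import *
b,e=bot.read_camera("scene");cv2.imwrite("pics/scene4.png",b);P=cloud("scene",e);np.save("scene4.npy",e)
i=b.astype(int);m=(i[...,2]-i[...,0]>50)&(abs(P[...,0]-.616)<.06)&(abs(P[...,1]-.024)<.06)&(P[...,2]>.15)
q=P[m];print(len(q),q.mean(0),q.min(0),q.max(0))
E
python3 go.py .6163 .0241 .345 190.6
```

```text
t: 11.93
eef_pos: [0.5943, -0.0308, 0.3869]
tool_rot: [0.0, 0.444, 0.896, -0.0]
contact_force: [0.3, 0.1, -1.9]
gripper_width: 0.305
grasp_force: 29.7
t: 12.93
eef_pos: [0.6159, 0.0236, 0.3865]
tool_rot: [-0.0, -0.093, 0.996, 0.0]
contact_force: [0.3, 0.5, -1.0]
gripper_width: 0.303
grasp_force: 29.6
180 [0.60707247 0.02746441 0.23065205] [0.59807431 0.00880745 0.19607808] [0.64150411 0.07967672 0.51285084]
pos [0.6159 0.0236 0.3866] yaw -169.7 q7 1.23 t 12.98 F [-1.1  0.1 -2.2]
shift [-0.0005  0.0004  0.0416] turn -0.3
```

```bash
python3 - <<'E'
from h import *
from scipy.optimize import least_squares
b=cv2.imread("pics/scene4.png").astype(int);P=cloud("scene",np.load("scene4.npy"))
m=(b[...,2]-b[...,0]>50)&(abs(P[...,0]-.616)<.03)&(abs(P[...,1]-.024)<.03)&(P[...,2]>.198)&(P[...,2]<.26)
q=P[m];c,s=np.cos(.185),np.sin(.185);d=q-[.6163,.0241,0];X=d[:,0]*c+d[:,1]*s;Y=-d[:,0]*s+d[:,1]*c
print(len(q),np.percentile(X,[3,10,25,50,75,97]),np.percentile(Y,[3,25,50,75,97]))
print(np.polyfit(q[:,2][X<np.median(X)],X[X<np.median(X)],1))
# flange points
m=(abs(P[...,0]-.616)<.05)&(abs(P[...,1]-.024)<.05)&(P[...,2]>.172)&(P[...,2]<.2)
q=P[m];d=q-[.6163,.0241,0];X=d[:,0]*c+d[:,1]*s;Y=-d[:,0]*s+d[:,1]*c
print(len(q),X.min(),X.max(),Y.min(),Y.max(),q[:,2].min())
E
```

```text
167 [-0.01474694 -0.01378023 -0.01326037 -0.01225237 -0.01010178  0.00701914] [-0.0116709  -0.0041307   0.00501806  0.01299632  0.0152643 ]
[-0.00031617 -0.01324706]
219 -0.03060798608550362 0.02746213455454546 -0.02492323563819141 0.033830223585540456 0.18003269583305165
```

```bash
python3 -m pendant '[[0.02,0,0,0.018,0],[0.02,0,0,0.016,0],[0.02,0,0,0.008,0],[0.02,0,0,0.004,0],[0.02,0,0,0.004,0],[0.02,0,0,0,0]]' 20
python3 -m pendant '[[0.02,0.0015,0,0.0022,0],[0.02,0.0015,0,0.0022,0],[0.02,0.0015,0,0.0022,0],[0.02,0,0,0,0]]'
```

```text
t: 13.48
eef_pos: [0.6161, 0.024, 0.3366]
tool_rot: [-0.0, -0.091, 0.996, -0.0]
contact_force: [-0.3, 0.4, -1.9]
gripper_width: 0.303
grasp_force: 29.6
t: 13.82
eef_pos: [0.6136, 0.0235, 0.3333]
tool_rot: [0.004, -0.091, 0.996, -0.0]
contact_force: [3.9, -0.2, 8.0]
gripper_width: 0.3
grasp_force: 24.2
```

```bash
python3 -m pendant '[[0.02,0.0015,0,0.0022,0],[0.02,0.0015,0,0.0022,0],[0.02,0.0015,0,0.0022,0],[0.02,0,0,0,0]]' 
python3 -m pendant '[[0.02,0.0015,0,0.0022,0],[0.02,0.0015,0,0.0022,0],[0.02,0,0,0,0]]' 
python3 go.py .601 .0212 .3137 190.6
```

```text
t: 14.15
eef_pos: [0.6086, 0.0224, 0.3256]
tool_rot: [0.003, -0.091, 0.996, 0.0]
contact_force: [5.4, -1.1, -0.8]
gripper_width: 0.301
grasp_force: 23.1
t: 14.4
eef_pos: [0.6044, 0.0216, 0.3193]
tool_rot: [0.0, -0.091, 0.996, -0.0]
contact_force: [5.2, -0.3, 1.8]
gripper_width: 0.303
grasp_force: 23.5
pos [0.6044 0.0216 0.3193] yaw -169.6 q7 1.18 t 14.4 F [ 5.2 -0.3  1.8]
shift [0.0034 0.0002 0.0056] turn -0.2
```

Going well. I finish this line, then look.

```bash
python3 -m pendant '[[0.02,0.0015,0,0.0022,0],[0.02,0.0019,0,0.0022,0],[0.02,0,0,0.001,0],[0.02,0,0,0,0]]' 
cat > look.py <<'E'
import sys
from h import *
k=sys.argv[1];b,e=bot.read_camera("scene");cv2.imwrite(f"pics/scene{k}.png",b)
P=cloud("scene",e);i=b.astype(int)
seat=np.array([.632,.027,.105]);yaw=.185
x=np.array([np.cos(yaw),np.sin(yaw),0]);y=np.array([-np.sin(yaw),np.cos(yaw),0]);n=-.5*x+.866*np.array([0,0,1]);u=np.cross(y,n)
m=(i[...,2]-i[...,0]>50)&(np.linalg.norm(P-seat-.05*n,axis=-1)<.045)
d=P[m]-seat;L=np.stack([d@u,d@y,d@n],1);print("tube",len(L),"axial pctl",np.percentile(L[:,2],[2,50,97]).round(4),"u",np.percentile(L[:,0],[3,50]).round(4),"y",np.percentile(L[:,1],[50,97]).round(4))
# front face tilt: u vs n
for lo,hi in((-.008,0),(0,.008)):
    f=L[(L[:,1]>lo)&(L[:,1]<hi)&(L[:,0]<0)]
    if len(f)>8:print("slope u/n deg",np.degrees(np.arctan(np.polyfit(f[:,2],f[:,0],1)[0])).round(1),len(f))
g=P[np.linalg.norm(P-seat,axis=-1)<.045]-seat;a=g@n;r=np.hypot(g@u,g@y)
s=(r>.018)&(r<.028)&(g@u<.012);print("annulus heights",np.percentile(a[s],[10,25,50,75,90]).round(4),s.sum())
cv2.imwrite(f"pics/c{k}.png",cv2.resize(b[180:250,240:320],(640,560),interpolation=2))
E
python3 look.py 5; python3 go.py .601 .0212 .3137 190.6
```

```text
t: 14.73
eef_pos: [0.6007, 0.0209, 0.3133]
tool_rot: [-0.0, -0.091, 0.996, -0.0]
contact_force: [3.6, -2.2, 1.9]
gripper_width: 0.302
grasp_force: 23.5
tube 114 axial pctl [0.0287 0.0691 0.0857] u [-0.0111 -0.0004] y [0.0059 0.0157]
slope u/n deg 5.6 11
slope u/n deg 5.1 12
annulus heights [-0.001   0.0001  0.0263  0.0282  0.0291] 125
pos [0.6007 0.0209 0.3133] yaw -169.5 q7 1.17 t 14.78 F [ 3.  -1.4  1.2]
shift [-0.0003  0.0002 -0.0004] turn -0.1
```

View pics/c5.png

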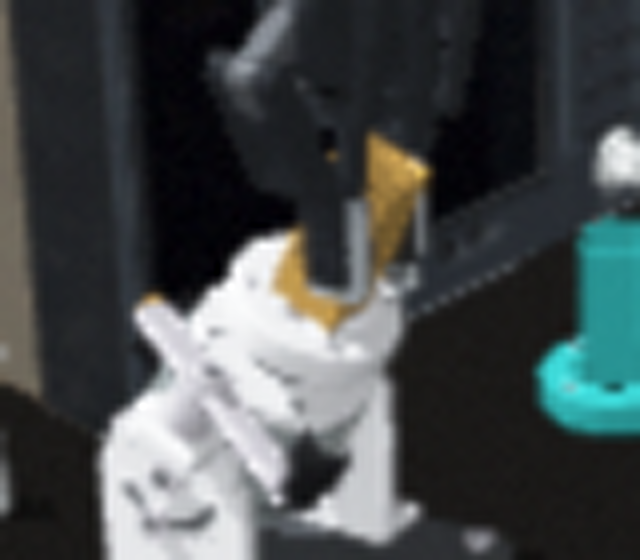

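The probe is tilted onto the nose at scene px ~(282,213), resting on the splines. I press along the axis and turn.

```bash
python3 -m pendant '[[0.02,-0.0008,0,0.0013,0],[0.02,-0.0007,0,0.0013,0],[0.02,0,0,0,0]]' 
python3 -m pendant '[[0.02,0,0,0,4],[0.02,0,0,0,4],[0.02,0,0,0,4],[0.02,0,0,0,0]]'; python3 go.py
```

```text
t: 15.03
eef_pos: [0.6012, 0.0214, 0.3115]
tool_rot: [-0.002, -0.091, 0.996, -0.001]
contact_force: [-7.4, -3.6, 15.4]
gripper_width: 0.3
grasp_force: 25.0
t: 15.37
eef_pos: [0.6007, 0.025, 0.3119]
tool_rot: [-0.002, 0.013, 1.0, 0.002]
contact_force: [-6.3, 3.9, 12.6]
gripper_width: 0.298
grasp_force: 24.7
pos [0.6007 0.025  0.3119] yaw 178.5 q7 0.98 t 15.37 F [-6.3  3.9 12.6]
```

```bash
python3 -m pendant '[[0.02,0,0,0,3],[0.02,0,0,0,3],[0.02,0,0,0,3],[0.02,0,0,0,0]]'; python3 go.py;  python3 -m pendant '[[0.02,0,0,0,3],[0.02,0,0,0,3],[0.02,0,0,0,3],[0.02,0,0,0,0]]'; python3 go.py; python3 look.py 6
```

```text
t: 15.7
eef_pos: [0.6011, 0.0266, 0.3118]
tool_rot: [-0.001, 0.09, 0.996, 0.003]
contact_force: [-1.8, 9.4, 6.2]
gripper_width: 0.303
grasp_force: 24.1
pos [0.6011 0.0266 0.3118] yaw 169.6 q7 0.85 t 15.7 F [-1.8  9.4  6.2]
t: 16.03
eef_pos: [0.6013, 0.0291, 0.3121]
tool_rot: [-0.001, 0.167, 0.986, 0.005]
contact_force: [-0.7, 15.6, 5.4]
gripper_width: 0.3
grasp_force: 25.3
pos [0.6013 0.0291 0.3121] yaw 160.8 q7 0.71 t 16.03 F [-0.7 15.6  5.4]
tube 177 axial pctl [0.0268 0.0679 0.0848] u [-0.0126 -0.0038] y [0.0091 0.0266]
slope u/n deg 9.3 31
annulus heights [-0.001   0.0005  0.0214  0.0274  0.0314] 132
```

```bash
python3 -m pendant '[[0.034,0,0,0,0],[0.034,0,0,0,0],[0.034,0,0,0,0],[0.034,0,0,0,0]]'; python3 go.py; python3 look.py 7
```

```text
t: 16.42
eef_pos: [0.6015, 0.0222, 0.3105]
tool_rot: [-0.002, 0.169, 0.986, 0.0]
contact_force: [-2.4, 4.5, 0.8]
gripper_width: 0.4
grasp_force: 4.1
pos [0.6015 0.0222 0.3105] yaw 160.5 q7 0.71 t 16.42 F [-2.4  4.5  0.8]
tube 209 axial pctl [0.0251 0.0658 0.0816] u [-0.0209 -0.0089] y [0.0116 0.0219]
slope u/n deg 4.3 30
slope u/n deg -9.0 29
annulus heights [-0.0012 -0.0002  0.0192  0.0214  0.0238] 130
```

View pics/c7.png

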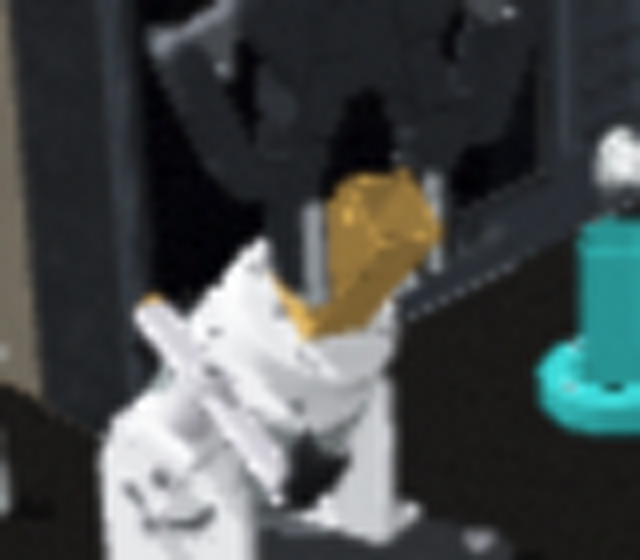

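```bash
cat >> look.py <<'E'
w=(a>.006)&(a<.034)&(r>.017)&(r<.0285)&(i[np.linalg.norm(P-seat,axis=-1)<.045].min(-1)>120)
G=np.stack([g@u,g@y,np.ones(len(g))],1)[w];av=a[w];c=np.linalg.lstsq(G,av,rcond=None)[0]
for _ in range(5):
    ok=abs(G@c-av)<.002;c=np.linalg.lstsq(G[ok],av[ok],rcond=None)[0]
print("flange top plane: du,dy deg",np.degrees(np.arctan(c[:2])).round(1),"height",c[2].round(4),ok.sum(),len(av))
# tube yaw: horizontal slice normals in seat frame
T=L[(L[:,2]>.035)&(L[:,2]<.08)];print("tube rect",cv2.minAreaRect((T[:,:2]*1000).astype(np.float32)))
E
python3 -m pendant '[[0.046,0,0,0,0],[0.046,0,0,0,0],[0.046,0,0,0,0],[0.046,0,0,0,0]]'; python3 go.py; python3 look.py 8
```

```text
t: 16.8
eef_pos: [0.6025, 0.0205, 0.3111]
tool_rot: [0.0, 0.17, 0.985, -0.0]
contact_force: [-0.4, 0.0, 0.1]
gripper_width: 0.539
grasp_force: 0.0
pos [0.6025 0.0205 0.3111] yaw 160.4 q7 0.71 t 16.8 F [-0.4  0.   0.1]
tube 247 axial pctl [0.0228 0.0616 0.0797] u [-0.0227 -0.009 ] y [0.0099 0.0167]
slope u/n deg 2.8 31
slope u/n deg -10.0 21
annulus heights [-0.0014  0.0011  0.018   0.0205  0.0251] 120
flange top plane: du,dy deg [10.3 -0. ] height 0.0214 74 101
tube rect ((-10.218658447265625, 0.9961814880371094), (33.60590744018555, 28.90924644470215), 63.34321594238281)
```

The probe has turned to the right angle (tube at ≈63°, splines ≈62–65°) and is part-way down, about 7 mm short. It leans about 10° forward because the clamp tilted it. I'll free the fingers, push the tube upright from the front, then press on its top.

```bash
python3 -m pendant '[[0.046,0.0054,-0.0032,-0.0108,0],[0.046,0.0054,-0.0032,-0.0108,0],[0.046,0.0054,-0.0032,-0.0108,0],[0.046,0.0054,-0.0032,-0.0108,0],[0.046,0,0,-0.02,0],[0,0,0,-0.01,-6],[0,0,0,0,-6],[0,0,0,0,-6],[0,0,0,0,-6],[0,0,0,0,-6.2],[0,0,0,0,0]]'; python3 go.py .5514 .0119 .313 190.6; python3 look.py 9
```

```text
t: 17.77
eef_pos: [0.5773, 0.0164, 0.3855]
tool_rot: [0.0, -0.095, 0.996, -0.0]
contact_force: [-0.1, -0.6, 0.2]
gripper_width: 0.001
grasp_force: 0.0
pos [0.5773 0.0164 0.3855] yaw -169.1 q7 1.25 t 17.77 F [-0.1 -0.6  0.2]
shift [0.0264 0.0005 0.0725] turn 0.3
tube 277 axial pctl [0.0226 0.059  0.0793] u [-0.0224 -0.0071] y [0.0099 0.0171]
slope u/n deg 2.5 27
slope u/n deg -11.7 23
annulus heights [-0.0013  0.0012  0.0178  0.0208  0.0233] 115
flange top plane: du,dy deg [11.1 -1.2] height 0.0215 89 130
tube rect ((-7.179574966430664, 2.515623092651367), (31.348224639892578, 32.136146545410156), 65.54803466796875)
```

```bash
python3 -m pendant '[[0,0.0135,0.0003,0,0],[0,0.013,0.0002,0.01,0],[0,0,0,0.025,0],[0,0,0,0.025,0],[0,0,0,0.0125,0],[0,-0.006,0,0,0],[0,-0.003,0,0,0],[0,-0.003,0,0,0],[0,-0.003,0,0,0],[0,0,0,0,0]]'; python3 go.py;python3 -m pendant '[[0,-0.003,0,0,0],[0,-0.002,0,0,0],[0,-0.002,0,0,0],[0,0,0,0,0]]';python3 look.py 10
```

```text
t: 18.65
eef_pos: [0.5675, 0.0154, 0.3132]
tool_rot: [0.001, -0.093, 0.996, 0.0]
contact_force: [-0.4, -0.2, -0.1]
gripper_width: 0.001
grasp_force: 0.0
pos [0.5675 0.0154 0.3132] yaw -169.4 q7 1.18 t 18.65 F [-0.4 -0.2 -0.1]
t: 18.98
eef_pos: [0.5733, 0.0162, 0.3119]
tool_rot: [-0.0, -0.093, 0.996, -0.0]
contact_force: [-1.5, 0.9, -0.5]
gripper_width: -0.002
grasp_force: 0.4
tube 239 axial pctl [0.0154 0.0457 0.0708] u [-0.0146 -0.0014] y [0.0104 0.0171]
slope u/n deg -1.4 14
slope u/n deg -0.8 28
annulus heights [0.0111 0.0124 0.0133 0.0144 0.0153] 73
flange top plane: du,dy deg [ 0.6 -0.5] height 0.0135 93 110
tube rect ((0.08553218841552734, 2.482415199279785), (28.571826934814453, 28.74565315246582), 71.00798034667969)
```

The probe dropped home: flange top at 13.5 mm, tilt 0.6°. I back off and measure the knob.

```bash
python3 -m pendant '[[0,0.02,0,0,0],[0,0.02,0,-0.01,0],[0,0,0.0,-0.03,0],[0,0,0,0,0]]'; cat > latch.py <<'E'
from h import *
np.set_printoptions(precision=4,suppress=True)
seat=np.array([.632,.027,.105]);yaw=.185
x=np.array([np.cos(yaw),np.sin(yaw),0]);y=np.array([-np.sin(yaw),np.cos(yaw),0]);n=-.5*x+.866*np.array([0,0,1]);u=np.cross(y,n)
piv=seat+.058*y+.019*n
E
python3 - <<'E'
from latch import *
for c in("scene","top"):
    im,d=bot.read_camera(c);P=cloud(c,d)
    cv2.imwrite(f"pics/k_{c}.png",im)
    m=(im.max(-1)<60)&(abs(P[...,0]-.563)<.03)&(abs(P[...,1]-.085)<.03)&(P[...,2]>.08)&(P[...,2]<.15)
    q=P[m]-piv
    if len(q):L=np.stack([q@u,q@y,q@n],1);print(c,len(L),L.mean(0),L.min(0),L.max(0))
    for k in("latch_knob","latch_pivot"):
        r=bot.pinpoint(k,c)
        for e in r[:2]:print(c,k,e["at"],round(e["score"],2))
E
python3 look.py 11 | grep flange
python3 - <<'E'
import cv2,numpy as np
a=cv2.imread('pics/k_scene.png');b=cv2.imread('pics/k_top.png')
r=lambda i:cv2.resize(i,(390,390),interpolation=2)
cv2.imwrite('pics/p8.png',np.hstack([r(a[185:250,240:305]),r(b[165:230,215:280])]))
E
```

```text
t: 19.37
eef_pos: [0.5343, 0.0095, 0.3557]
tool_rot: [0.003, -0.093, 0.996, -0.0]
contact_force: [2.0, 0.7, 0.9]
gripper_width: 0.0
grasp_force: 0.0
scene 37 [-0.0481  0.0203  0.018 ] [-0.0544  0.0153  0.0016] [-0.0394  0.0233  0.0283]
scene latch_knob [275.3, 256.2] 0.65
scene latch_knob [280.9, 237.9] 0.59
scene latch_pivot [262.3, 224.2] 0.71
scene latch_pivot [351.7, 217.0] 0.29
flange top plane: du,dy deg [ 0.9 -1.1] height 0.0136 94 121
```

View pics/p8.png

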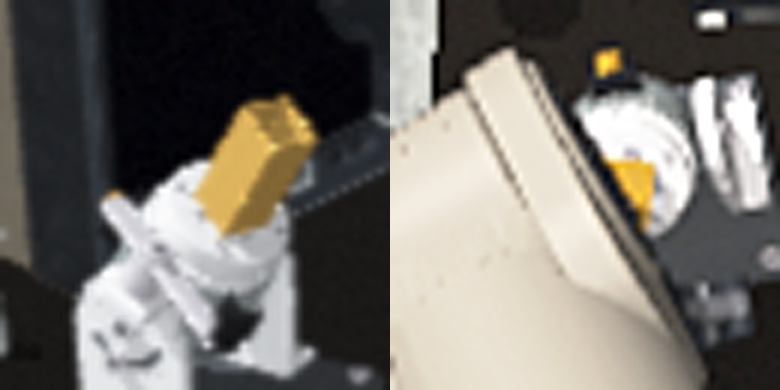

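The probe sits flush. The knob is the dark spot at scene px ~(277,239), n-offset ≈ 15 mm, latch at about 0.25 rad. Computing the pusher path.

```bash
python3 - <<'E'
from latch import *
p,R,o=pose();print(p,np.degrees(np.arctan2(R[1,0],R[0,0])))
def tcp(a,d):
    K=piv+.015*n+.05*(-np.cos(a)*u+np.sin(a)*y);th=np.array([np.sin(a),np.cos(a)])
    t=np.cos(a)*y+np.sin(a)*x
    T=K-d*t;T[2]=K[2]-.003+.173;return T
W=[(.25,.034),(.25,.026),(.5,.025),(.75,.025),(1.0,.025),(1.2,.024),(1.4,.022),(1.57,.02),(1.7,.018)]
prev=p
for a,d in W:
    T=tcp(a,d);print(a,T,"tool shift",R.T@(T-prev), "rot xy from seat",(T-seat)@x,(T-seat)@y);prev=T
E
```

```text
[0.5338 0.0088 0.3511] -169.3281774445276
0.25 [0.5589 0.0514 0.2802] tool shift [-0.0327  0.0372  0.0708] rot xy from seat -0.06736564247472471 0.037427175624564234
0.25 [0.5594 0.0594 0.2802] tool shift [-0.002   0.0077  0.    ] rot xy from seat -0.06538641080068856 0.045178474998249396
0.5 [0.5551 0.0737 0.2825] tool shift [ 0.0016  0.0149 -0.0023] rot xy from seat -0.06698496339495826 0.06003171288295086
0.75 [0.5538 0.0874 0.2862] tool shift [-0.0013  0.0138 -0.0036] rot xy from seat -0.06572309702281984 0.0737897162793212
1.0 [0.5557 0.1008 0.2909] tool shift [-0.0043  0.0128 -0.0048] rot xy from seat -0.06143186446428791 0.08656599159369134
1.2 [0.5602 0.1111 0.2954] tool shift [-0.0064  0.0093 -0.0045] rot xy from seat -0.05505902883205346 0.09590536819092119
1.4 [0.5677 0.1203 0.3002] tool shift [-0.009   0.0076 -0.0048] rot xy from seat -0.04603947134732661 0.10353320935561773
1.57 [0.5757 0.1263 0.3044] tool shift [-0.009   0.0044 -0.0042] rot xy from seat -0.03703447460521147 0.1079840576123771
1.7 [0.583  0.1296 0.3077] tool shift [-0.0078  0.0019 -0.0033] rot xy from seat -0.029270999985148257 0.1099024414199429
```

```bash
python3 -m pendant '[[0,-0.0165,0.0186,0,0],[0,-0.0162,0.0186,0.01,0],[0,0,0,0.02,0],[0,0,0,0.02,0],[0,0,0,0.017,0],[0,0,0,0,0]]'; python3 -m pendant '[[0,-0.001,0.004,0,0],[0,-0.001,0.004,0,0],[0,0.0005,0.005,-0.0008,0],[0,0.0005,0.005,-0.0008,0],[0,0.0005,0.005,-0.0008,0],[0,0,0,0,0]]'; python3 go.py .5551 .0737 .2865 190.6; python3 look.py 12|grep -e flange
```

```text
t: 20.22
eef_pos: [0.5578, 0.0511, 0.281]
tool_rot: [-0.003, -0.093, 0.996, 0.0]
contact_force: [-0.6, -0.4, 0.1]
gripper_width: 0.003
grasp_force: 0.0
t: 20.72
eef_pos: [0.5556, 0.0754, 0.2885]
tool_rot: [0.001, -0.093, 0.996, 0.0]
contact_force: [1.3, -0.0, 1.0]
gripper_width: 0.003
grasp_force: 0.7
pos [0.5556 0.0754 0.2885] yaw -169.3 q7 1.04 t 20.72 F [ 1.3 -0.   1. ]
shift [ 0.0008 -0.0015  0.002 ] turn 0.1Traceback (most recent call last):
  File "look.py", line 8, in <module>
    d=P[m]-seat;L=np.stack([d@u,d@y,d@n],1);print("tube",len(L),"axial pctl",np.percentile(L[:,2],[2,50,97]).round(4),"u",np.percentile(L[:,0],[3,50]).round(4),"y",np.percentile(L[:,1],[50,97]).round(4))
                                                                             ~~~~~~~~~~~~~^^^^^^^^^^^^^^^^^^
    return _quantile_unchecked(
        a, q, axis, out, overwrite_input, method, keepdims, weights)
    return _ureduce(a,
                    func=_quantile_ureduce_func,
    ...<5 lines>...
                    overwrite_input=overwrite_input,
                    method=method)
    r = func(a, **kwargs)
    result = _quantile(arr,
                       quantiles=q,
    ...<2 lines>...
                       out=out,
                       weights=wgt)
    slices_having_nans = np.isnan(arr[-1, ...])
                                  ~~~^^^^^^^^^
IndexError: index -1 is out of bounds for axis 0 with size 0
```

```bash
python3 -m pendant '[[0,0,0.0061,-0.0018,0],[0,0,0.0061,-0.0018,0],[0,-0.002,0.0064,-0.0024,0],[0,-0.002,0.0064,-0.0024,0],[0,-0.0032,0.0047,-0.0022,0],[0,-0.0032,0.0047,-0.0022,0],[0,0,0,0,0]]'; python3 -m pendant '[[0,-0.0045,0.0038,-0.0024,0],[0,-0.0045,0.0038,-0.0024,0],[0,-0.0045,0.0022,-0.0021,0],[0,-0.0045,0.0022,-0.0021,0],[0,-0.004,0.001,-0.0016,0],[0,0,0,0,0]]'; python3 go.py .583 .1296 .3117 190.6
```

```text
t: 21.35
eef_pos: [0.5596, 0.1118, 0.3008]
tool_rot: [0.001, -0.094, 0.996, 0.001]
contact_force: [-0.3, 0.2, 0.6]
gripper_width: 0.002
grasp_force: 0.3
t: 21.85
eef_pos: [0.5773, 0.1264, 0.3097]
tool_rot: [-0.003, -0.093, 0.996, -0.001]
contact_force: [-9.0, -4.3, 2.8]
gripper_width: 0.001
grasp_force: 4.8
pos [0.5773 0.1264 0.3097] yaw -169.3 q7 0.99 t 21.85 F [-9.  -4.3  2.8]
shift [-0.0062  0.0021 -0.002 ] turn 0.1
```

```bash
python3 -m pendant '[[0,-0.002,0,0,0],[0,-0.002,0,0,0],[0,0,0,0,0],[0,0,0,0,0]]'; python3 -m pendant '[[0,0.01,0,0,0],[0,0.03,0,0,0],[0,0.02,0,-0.03,0],[0,0,0.01,-0.04,0],[0,0,0.03,-0.04,0],[0,0,0.035,0,0],[0,0.03,0.035,0,0],[0,0.03,0.035,0,0],[0,0.03,0.03,0,0],[0,0,0,0,0],[0,0,0,0,0]]'; python3 look.py 13
python3 - <<'E'
from latch import *
im,d=bot.read_camera("top");e,d2=bot.read_camera("scene")
for c,i,dd in(("top",im,d),("scene",e,d2)):
    P=cloud(c,dd);K=piv+.015*n+.05*y
    m=(i.max(-1)<60)&(np.linalg.norm(P-K,axis=-1)<.03);q=P[m]-piv
    if len(q):print(c,len(q),np.median(np.stack([q@u,q@y,q@n],1),0))
    for r in bot.pinpoint("latch_knob",c)[:2]:print(r["at"],r["score"],"expected",proj(c,K))
f=lambda i:cv2.resize(i,(390,390),interpolation=2)
cv2.imwrite('pics/p9.png',np.hstack([f(e[185:250,240:305]),f(im[165:230,210:275])]))
E
```

```text
t: 22.18
eef_pos: [0.5787, 0.1271, 0.3094]
tool_rot: [-0.006, -0.093, 0.996, -0.002]
contact_force: [-19.7, -6.4, 11.2]
gripper_width: -0.002
grasp_force: 10.3
t: 23.1
eef_pos: [0.4094, 0.2631, 0.4151]
tool_rot: [0.001, -0.096, 0.995, 0.001]
contact_force: [0.0, 0.4, -0.0]
gripper_width: -0.005
grasp_force: 0.0
tube 149 axial pctl [0.0165 0.0511 0.0724] u [-0.0153 -0.0089] y [0.0036 0.0175]
slope u/n deg 1.1 31
slope u/n deg -1.3 26
annulus heights [0.0113 0.0123 0.0135 0.0146 0.0164] 51
flange top plane: du,dy deg [ 6.2 -1.5] height 0.0152 45 57
tube rect ((-0.8831381797790527, 1.3403053283691406), (26.78346824645996, 27.26214599609375), 69.13809204101562)
top 16 [0.0064 0.0446 0.0197]
[214.4, 207.2] 0.43 expected [215.7568 205.3039]
scene 45 [0.0022 0.0567 0.0186]
[255.7, 230.6] 0.59 expected [256.3786 232.5008]
```

View pics/p9.png

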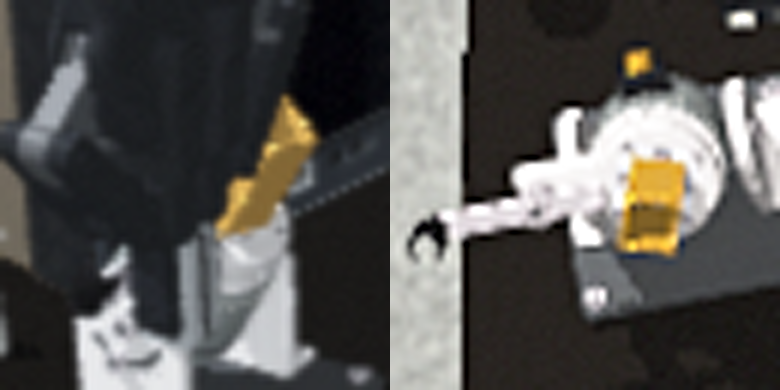

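The latch lever lies straight out to the rotator's left, with the knob at top px (214,206), hard against its stop. The tube top is at 72 mm, so the probe is home, and the arm is clear. Handing in.

```bash
python3 -c "
from station import bot
print(bot.hand_in())"
```

```text
the job is handed in; nothing more can be done
None
```

I handed the job in after about 23 s of robot time: the cap stands in the tray, the probe measured home on the face, and the latch is pushed hard to its stop, though its angle was only judged from the picture and push force, and no score came back.

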